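Free the stuck grating disc from the vegetable cutter

ROBOT

A 6-joint arm with a two-finger parallel gripper is mounted at the origin on a cart in front of the work surface, level with it; the furniture and walls round the work are solid. World frame = base frame: x ahead of the robot, y to its left, z up, the work surface at z = 0. Lengths are in m, angles in rad, forces in N, time in s.
With the tool pointing down it reaches from about 0.3 to 0.775 m from the base axis. Payload 14.6 kg.
Tool frame: the origin (TCP) lies between the finger pads; the fingertips stand 8 mm ahead of it and the grasp point (between the pads) lies 11 mm behind it; x points along the fingers, y is the direction in which the jaws open and shut, and the axes are right-handed (so a half turn about x gives the same grasp; the last joint's range is limited). The gripper opens to 94 mm and grips with 3 to 60 N. Pads are 16 mm wide; open, the fingers measure 119 mm over their backs; the gripper's body (75 mm by 177 mm) begins 78 mm behind the grasp point.
Start: joints at [1.061, 0.3, 1.521, -0, 1.321, -0.067], TCP at [0.236, 0.497, 0.213] pointing down, gripper open.
Joint ranges: [-3.03, 3.03], [-0.79, 2.21], [0.23, 2.52], [-1.04, 4.18], [0, 3.07], [-2.55, 2.55]. Speed limits (rad/s): [2.22, 2.22, 2.57, 3.14, 3.14, 3.14].

INTERFACE

Orientations are given as [roll, pitch, yaw] about the fixed x, y, z axes, in that order (R = Rz(yaw) Ry(pitch) Rx(roll)).
In Python, from station import ctrl gives the robot as it stands.
- The arm moves only by the shell command python3 -m creep 'ROWS' [FORCE]. ROWS is a JSON object of lists of equal length, an entry for each row: "hand": the closure, from -1 (fully open) to 1 (shut); "slide": the shift along the tool's x, y, z in m, a list of three; "spin": the turn about the tool's x in degrees. A call has 1 to 12 rows; each row is the pose to reach, as a shift and turn from the pose commanded when the call began, along the tool's axes at that moment; what a row does not reach only later rows make up. A row lasts 1/12 s, in which the tool goes at most 41.7 mm and 7.16 degrees, less where a joint would pass 70% of its speed; a pose out of reach is approached as far as the arm can. A call with a gripper value outside its range is refused whole. The fingers move at their own pace and stop on an object; FORCE is the grip in N (left out, the last holds). Time passes only in rows, so rows that repeat a pose let the fingers close. It gives the time, the measured TCP pose, the force and the opening at its end, in the units of the state.
- ctrl.get_obs(): the state, without advancing time (a new reading comes with each control period).
- ctrl.camera(name): name is "side" or "top" or "wrist"; returns the picture (480x640x3 uint8, red, green, blue); there is no depth.
- ctrl.calibration(name): a dict with "K" (3x3 intrinsics, pixels), "k1" (the pictures are not rectified: a ray, as slopes to the right and down, at radius r is drawn at 1 + k1 r^2 times it, then the intrinsics apply), "R" (3x3) and "t" (3): a world point X has camera coordinates R X + t. Camera axes: x right, y down, z forward; pixel columns grow to the right and rows downward; lengths in m; the calibration is good to about 2 mm. A picture is of the moment at which its call begins: read the wrist's pose just before it. calibration takes no time and is no camera call; for the wrist camera it gives the pose at the moment of the call.
- ctrl.hand_in(): hands the job in, once; it reports no verdict.
The state is a dict: "time_s": time; "qpos": joint angles; "joint_vel": joint speeds; "tau": joint torques, N m; "ee_pos": TCP position; "eef_rot": TCP orientation; "force": force on the tool from outside, world axes, zero at the start; "moment": the same for the moment, N m; "grip_width": finger opening in m.
Only numpy, scipy, OpenCV 4.12 (cv2) and the standard library are available. Lean on these libraries where they do the work, as an engineer would, in place of code of your own. Each camera call takes 0.05 s, during which the arm holds its last target.

TASK

The grating disc has jammed on the spindle of the vegetable cutter and has to go to the wash. Take it by its hub, work it loose by twisting it back and forth while you pull it along its sloping spindle, then set it down gently, flat, hub up, in the middle of the cutting board. Do not knock over or shift the other things on the table.

Things in the scene. Friction and masses are not known exactly. Their poses are not given: they have to be found in the camera images.
- disc_hub (a point): Grasp point on the loose grating disc: on its axis, in its plain round grey hub, diameter 44 mm, at any turn. Hub top 19 mm above this point, along the axis; top of the steel grater plate (diameter 140 mm, 4 mm thick) 41 mm below it, the disc's underside, on which it stands, 55 mm below. z axis = disc axis, out of the hub's top. Mass about 0.38 kg.
- disc: The same disc. Origin on its axis at its underside, 55 mm below disc_hub; z out of the hub's top. In the underside is a blind bore, diameter 22 mm, 46 mm deep, that fits over the spindle. It starts fully seated: origin and axes on those of the spindle.
- disc_edge (a point): Point on top of the grater plate, 66 mm from the axis in the disc's own x direction; shows how far the disc is turned.
- spindle: Fixed steel spindle of the cutter, leaning 27 degrees from vertical, its top towards the robot's right. Origin on its axis at the shoulder on which the seated disc rests; z along the spindle, outward; x up the slope, to the robot's left. Two drive dogs beside it let the seated disc turn about 40 degrees either way and no further, until it is 10 mm out.
- spindle_tip (a point): Tip of the spindle's nose, 40 mm above the shoulder; nose 18 mm thick. Four sprung jaws, 11 to 25 mm above the shoulder, press on the bore. A straight pull takes 30 to 45 N. Friction acts against the slip: while the disc is being turned (0.5 to 0.8 N m), a pull of 10 to 25 N draws it out little by little. The jaws let go after about 22 mm; 40 mm clears the nose.
- cutter: Vegetable cutter, fixed: white foot and sloping drum, shallow open aluminium bowl on top, about 190 x 180 mm on plan, 180 mm high. Origin under its middle on the table; x points from the outlet chute (at the robot's right) to its back. The bowl's rim (outer radius 89 mm) stands 31 mm below disc_hub along the axis while the disc is seated.
- board_mid (a point): Centre of the top of the thin milky-grey plastic cutting board lying flat on the table, fixed, 155 x 225 x 4 mm (short side along its x, z up). Cutter and board may change places, left and right. Behind the right-hand place, from x = 0.63 m back and y = 0.02 m to the right, stands a tall black rack: keep the gripper and wrist clear of it.
- pepper: Small glass pepper shaker, 43 mm wide, 75 mm high, upright; leave alone. Origin at the centre of its underside.
- toothpicks: Red toothpick jar, 46 mm wide, 66 mm high, upright; leave alone. Origin at the centre of its underside.
- spoon: White soup spoon, 141 mm long, lying near the table's front edge; leave alone. Origin at the centre of its underside.
- spout: Beige spare spout, 33 mm wide, 48 mm high, upright; leave alone. Origin at the centre of its underside.
- bowl: White rice bowl upside down, 89 mm wide, 53 mm high, at the back; leave alone. Origin at the centre of its underside.

How it is judged:
On the way, in this order (a step that is already met when the one before it is completed fails the run):
1. the disc, still on the jaws of the spindle, is twisted at least 7 degrees out of its seated position, either way ((y of disc_edge in the frame of spindle above 0.008 m or y of disc_edge in the frame of spindle below -0.008 m) and z of disc in the frame of spindle between -0.005 and 0.012 m and distance between disc and spindle below 0.015 m).
2. it is twisted back to where it stood (within 3 degrees), still on the jaws of the spindle (y of disc_edge in the frame of spindle between -0.0035 and 0.0035 m and distance between disc and spindle below 0.025 m).
3. the disc is held by the gripper, pulled clear of the spindle (z of disc in the frame of spindle above 0.045 m and contact force between the fingers and disc above 1 N), for 0.1 s.
At the end, for the whole second after the job is handed in: The disc stands flat on the cutting board, hub up (within 6 degrees), its axis within 35 mm of the board's centre, at rest; the other things stand where they stood (horizontal distance between disc and board_mid below 0.035 m and z of disc in the frame of board_mid between -0.004 and 0.005 m and angle between disc's own z axis and vertical below 0.1 rad and linear speed of disc below 0.02 m/s and angular speed of disc below 0.2 rad/s); the robot touches nothing.
It fails at once if a bystander (pepper shaker, toothpick jar, spoon, spout, bowl) is shifted by more than 25 mm (distance of any of pepper, toothpicks, spoon, spout, bowl from where it was at the start of the episode above 0.025 m).
It fails at once if the disc falls: faster than 0.55 m/s while the fingers do not hold it (linear speed of disc above 0.55 m/s and contact force between the fingers and disc below 0.5 N).
It also fails if it takes over 53 s, if anything falls off the work surface, if the arm or the gripper's body presses on something with over 40 N, if the wrist force passes 120 N, or if a joint passes its speed limit or range.

## Working session

There is one attempt and no reset: what is moved stays moved. The work goes in short steps, Python scripts to look and compute and a shell command to move; the robot and the scene stay as the last step left them, time stands still between calls to the robot, and variables do not carry over. Pictures are saved under pics/ and viewed, and the job is handed in when it is done.

```bash
ls; mkdir -p pics
python3 - <<'E'
from station import ctrl
import cv2
for n in("side","top","wrist"):
    c=ctrl.calibration(n);print(n,{k:(v.round(4).tolist() if hasattr(v,'round') and hasattr(v,'tolist') else v) for k,v in c.items()})
    cv2.imwrite(f"pics/{n}0.png",ctrl.camera(n)[:,:,::-1])
print(ctrl.get_obs())
E
```

```text
pics
side {'K': [[571.0452, 0.0, 319.4599], [0.0, 571.0452, 240.879], [0.0, 0.0, 1.0]], 'k1': 0.04063192293303736, 'R': [[0.3452, -0.9385, 0.0079], [-0.7898, -0.2951, -0.5377], [0.5069, 0.1794, -0.8431]], 't': [-0.2942, 0.5597, 1.041]}
top {'K': [[505.5993, 0.0, 325.0113], [0.0, 505.5993, 239.0204], [0.0, 0.0, 1.0]], 'k1': -0.04959000375487897, 'R': [[-0.0109, -0.9999, 0.0004], [-0.9953, 0.0109, -0.096], [0.096, -0.0014, -0.9954]], 't': [-0.0805, 0.6275, 1.1383]}
wrist {'K': [[400.6269, 0.0, 325.2783], [0.0, 400.6269, 244.3867], [0.0, 0.0, 1.0]], 'k1': -0.03285781135914272, 'R': [[0.43, 0.9028, -0.0023], [0.8742, -0.4157, 0.2511], [0.2257, -0.11, -0.968]], 't': [-0.5497, -0.0252, 0.3917]}
{'time_s': 0.15, 'qpos': array([ 1.06140300e+00,  3.00315846e-01,  1.52141318e+00, -4.46782061e-06,
        1.32070058e+00, -6.66442380e-02]), 'joint_vel': array([ 0.00110968, -0.00206877, -0.00410636, -0.00048828, -0.0009991 ,
        0.00028725]), 'tau': array([ 1.26287974e-03, -5.31953681e+01, -3.52821636e+01,  7.08696339e-02,
        2.34951678e-02, -6.43504023e-06]), 'ee_pos': array([0.23556973, 0.4967947 , 0.21304252]), 'eef_rot': array([-1.63226959,  1.56995936, -2.07501756]), 'force': array([-1.10720129,  0.02699764, -0.46880377]), 'moment': array([ 0.00179143, -0.03438743,  0.01829899]), 'grip_width': 0.09434296328482376}
```

View pics/side0.png

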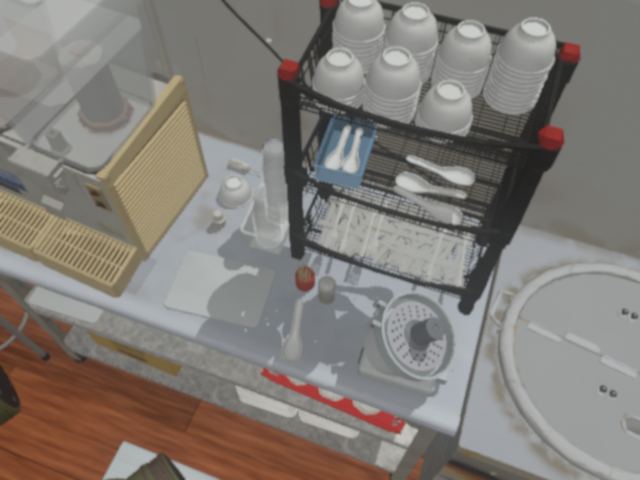

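View pics/top0.png

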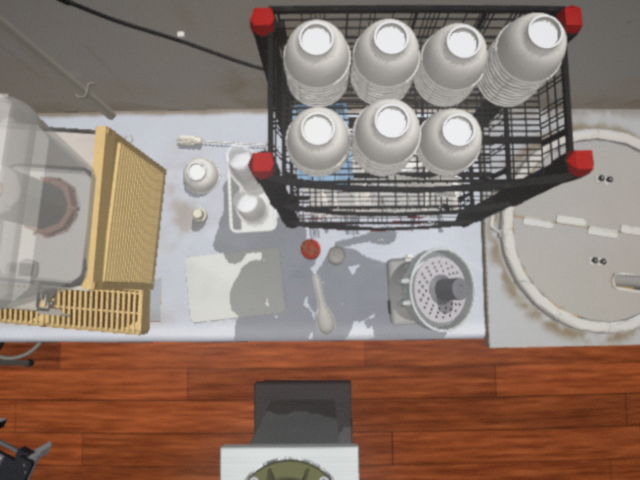

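View pics/wrist0.png

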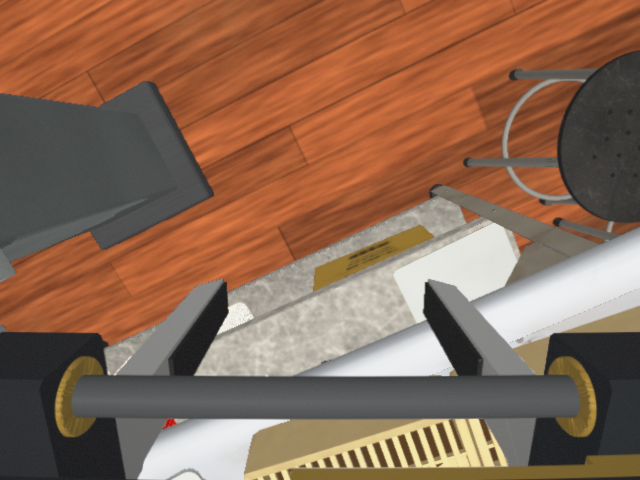

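The cutter is on the right: disc hub about (450,290) in top and (430,330) in side. The board is on the left, about (236,285) in top. The red jar, pepper and spoon stand between them. I'll zoom in.

Run:
```python
import cv2,numpy as np
a=cv2.imread("pics/top0.png")[235:345,370:490];b=cv2.imread("pics/side0.png")[280:400,350:470]
cv2.imwrite("pics/z1.png",cv2.resize(a,None,fx=6,fy=5.45 and 6,interpolation=cv2.INTER_CUBIC)[:600])
cv2.imwrite("pics/z2.png",cv2.resize(b,None,fx=5,fy=5,interpolation=cv2.INTER_CUBIC))
a=cv2.imread("pics/top0.png")[235:335,170:350];b=cv2.imread("pics/side0.png")[240:340,155:345]
cv2.imwrite("pics/z3.png",np.vstack([cv2.resize(a,(720,300)),cv2.resize(b,(720,300))]))
```

```text
(no output)
```

View pics/z1.png

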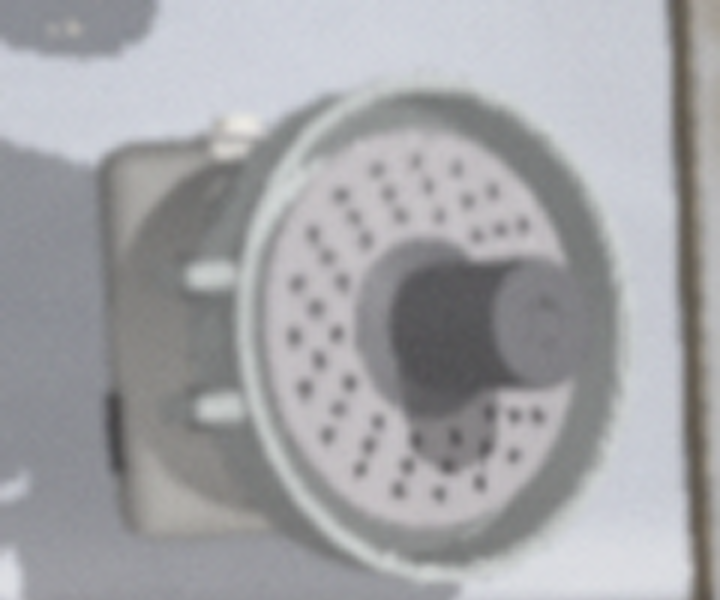

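View pics/z2.png

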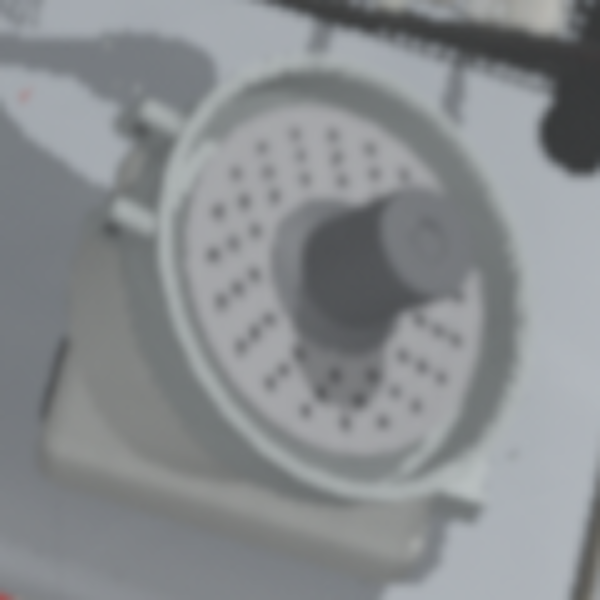

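View pics/z3.png

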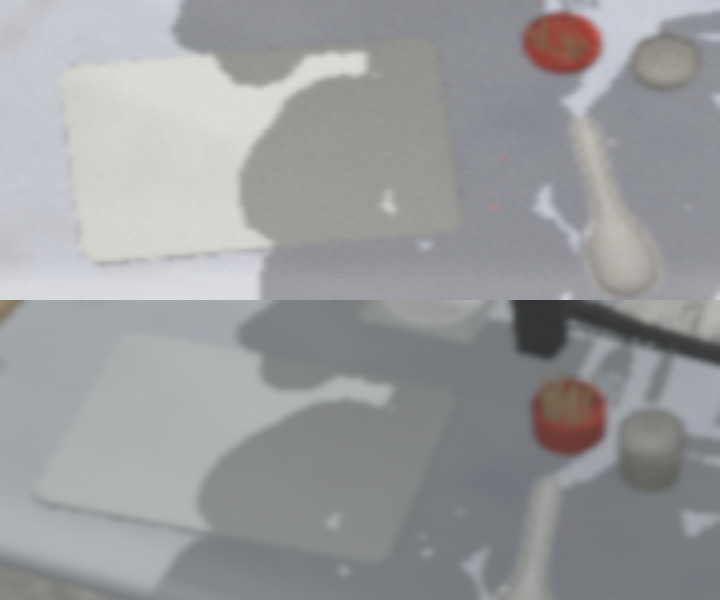

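```bash
cat > h.py <<'E'
from station import ctrl
import numpy as np,cv2
from scipy.optimize import least_squares
from scipy.spatial.transform import Rotation as Ro
def proj(X,c):
    P=np.atleast_2d(X)@np.array(c["R"]).T+np.array(c["t"]);u=P[:,:2]/P[:,2:]
    u=u*(1+c["k1"]*(u**2).sum(1,keepdims=True));K=np.array(c["K"])
    return u@K[:2,:2].T+K[:2,2]
def unproj(uv,z,c):
    K=np.array(c["K"]);d=(np.array(uv)-K[:2,2])/K[0,0];u=d.copy()
    for _ in range(20):u=d/(1+c["k1"]*(u@u))
    R=np.array(c["R"]);r=R.T@np.array([*u,1]);o=-R.T@np.array(c["t"])
    return o+r*(z-o[2])/r[2]
def frame(yaw,tilt=27):  # axis leaning to -y rotated by yaw
    return Ro.from_euler('z',yaw)*Ro.from_euler('x',tilt,degrees=True)
def circ(p,r,h,n=180):
    a=np.linspace(0,2*np.pi,n);R=frame(p[3],p[4] if len(p)>4 else 27)
    return p[:3]+R.apply(np.c_[r*np.cos(a),r*np.sin(a),h+0*a])
E
cat > fit.py <<'E'
from h import *
C={n:ctrl.calibration(n) for n in("top","side")}
off={"top":(370,235,6),"side":(350,280,5)}
# l,t,r,b zoom px
M={("top",.089,-.031):(238,78,630,580),("side",.089,-.031):(160,66,520,500),
("top",.070,-.041):(263,128,None,528),("side",.070,-.041):(187,103,None,456),
("top",.022,.019):(495,260,587,388),("side",.022,.019):(380,190,473,300)}
def res(p,pr=False):
    o=[]
    for (n,r,h),b in M.items():
        q=proj(circ(p,r,h),C[n]);x,y,s=off[n];e=[*q.min(0),*q.max(0)]
        for i,v in enumerate(b):
            if v is None: continue
            m=(v+.5)/s-.5+(x,y)[i%2];o.append(e[i]-m)
            if pr:print(n,r,i,round(e[i]-m,2))
    return np.array(o)
for p0 in([.4,-.25,.2,0],[.4,-.25,.2,0,27]):
    s=least_squares(res,p0,loss='soft_l1');print(s.x.round(4),abs(s.fun).mean())
s=least_squares(res,[.4,-.25,.2,0],loss='soft_l1');res(s.x,True)
# board
B=[]
t=[(62,70),(437,38),(460,232),(95,262)]
sd=[(125,333-300),(452,390-300),(380,562-300),(37,497-300)]
for n,L,f in(("top",t,lambda q:(q[0]/4+170,q[1]/3+235)),("side",sd,lambda q:(q[0]*190/720+155,q[1]/3+240))):
    w=np.array([unproj(f(q),.004,C[n]) for q in L]);print(n,w.round(4).tolist(),w.mean(0).round(4))
E
python3 fit.py
```

```text
[ 0.5101 -0.3482  0.1613  0.0516] 0.7438510135887281
[ 0.5101 -0.3481  0.1614  0.064  29.3769] 0.5711013339569294
top 0.089 0 -0.28
top 0.089 1 -1.15
top 0.089 2 0.97
top 0.089 3 0.57
side 0.089 0 -1.12
side 0.089 1 -1.85
side 0.089 2 2.34
side 0.089 3 0.99
top 0.07 0 0.19
top 0.07 1 -0.11
top 0.07 3 -0.17
side 0.07 0 -0.84
side 0.07 1 1.21
side 0.07 3 0.6
top 0.022 0 -0.59
top 0.022 1 -0.85
top 0.022 2 0.87
top 0.022 3 -0.19
side 0.022 0 -0.57
side 0.022 1 -0.55
side 0.022 2 -0.05
side 0.022 3 0.33
top [[0.5869, 0.2428, 0.004], [0.6098, 0.0208, 0.004], [0.4583, 0.0079, 0.004], [0.4369, 0.2215, 0.004]] [0.523  0.1233 0.004 ]
side [[0.5857, 0.2393, 0.004], [0.6096, 0.0247, 0.004], [0.4596, 0.0078, 0.004], [0.4374, 0.2212, 0.004]] [0.5231 0.1232 0.004 ]
```

```bash
cat >> h.py <<'E'
def tool():
    o=ctrl.get_obs();return o,Ro.from_euler('xyz',o['eef_rot']).as_matrix()
def go(tgt,jawyaw=None):
    o,R=tool();d=R.T@(np.array(tgt)-o['ee_pos'])
    y=np.degrees(np.arctan2(R[1,1],R[0,1]))
    s=None
    if jawyaw is not None:
        s=-(jawyaw-y);s=(s+90)%180-90
    print("tcp",o['ee_pos'].round(4),"jawyaw",y.round(2),"slide",d.round(4),"spin",s,"F",o['force'].round(1),"w",round(o['grip_width'],4),'t',o['time_s'],'q',o['qpos'].round(2))
E
python3 - <<'E'
from h import *
go([.51,-.33,.34],3.5)
print(tool()[1].round(3))
E
```

```text
tcp [0.2356 0.4968 0.213 ] jawyaw 64.63 slide [-0.1265 -0.6296  0.6022] spin 61.13241079265936 F [-1.1  0.  -0.5] w 0.0943 t 0.15 q [ 1.06  0.3   1.52 -0.    1.32 -0.07]
[[-0.     0.428  0.904]
 [-0.001  0.904 -0.428]
 [-1.    -0.001 -0.   ]]
```

```bash
python3 -m creep '{"hand":[-1,-1,-1,-1,-1,-1,-1,-1,-1,-1,-1,-1],"slide":[[-0.04,0,0],[-0.08,0,0],[-0.12,-0.02,0.02],[-0.126,-0.05,0.05],[-0.126,-0.08,0.08],[-0.126,-0.11,0.11],[-0.126,-0.14,0.14],[-0.126,-0.17,0.17],[-0.126,-0.20,0.20],[-0.126,-0.23,0.23],[-0.126,-0.26,0.26],[-0.126,-0.29,0.29]],"spin":[0,0,5,10,16,22,28,34,40,46,52,58]}'
python3 - <<'E'
from h import *
go([.51,-.33,.34],3.5)
E
```

```text
time_s: 1.15
ee_pos: [0.3692, 0.1204, 0.3396]
eef_rot: [1.611, 1.57, 0.151]
force: [1.6, 0.8, 0.6]
grip_width: 0.0939
tcp [0.3692 0.1204 0.3396] jawyaw 6.35 slide [-4.000e-04  9.010e-02  4.632e-01] spin 2.8468753947246483 F [1.6 0.8 0.6] w 0.0939 t 1.15 q [ 0.22 -0.14  1.71 -0.    1.58  0.11]
```

```bash
python3 -m creep '{"hand":[-1,-1,-1,-1,-1,-1,-1,-1,-1,-1,-1,-1],"slide":[[0,0.008,0.04],[0,0.016,0.08],[0,0.024,0.12],[0,0.032,0.16],[0,0.040,0.20],[0,0.048,0.24],[0,0.056,0.28],[0,0.064,0.32],[0,0.072,0.36],[0,0.080,0.40],[0,0.087,0.44],[0,0.09,0.46]],"spin":[0,0,0,0,0,0,0,0,0,0,0,0]}'
python3 - <<'E'
from h import *
go([.51,-.33,.34],3.5)
im=ctrl.camera("wrist");cv2.imwrite("pics/w1.png",im[:,:,::-1])
E
```

```text
time_s: 2.15
ee_pos: [0.5119, -0.3279, 0.3379]
eef_rot: [-2.114, 1.569, 2.712]
force: [0.2, 0.6, -0.2]
grip_width: 0.094
tcp [ 0.5119 -0.3279  0.3379] jawyaw 6.51 slide [-0.0021 -0.0021  0.0019] spin 3.013984119860922 F [ 0.2  0.6 -0.2] w 0.094 t 2.15 q [-0.63  0.38  1.13 -0.    1.63 -0.74]
```

View pics/w1.png

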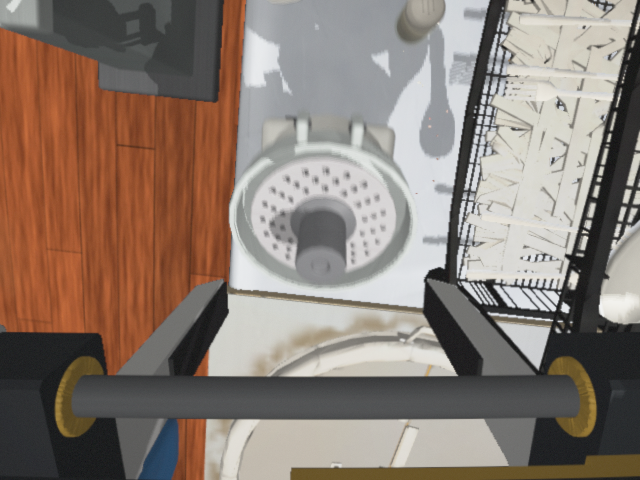

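Run:
```python
import cv2
a=cv2.imread("pics/w1.png")[140:290,225:420]
cv2.imwrite("pics/z4.png",cv2.resize(a,None,fx=4,fy=4,interpolation=cv2.INTER_CUBIC))
```

```text
(no output)
```

View pics/z4.png

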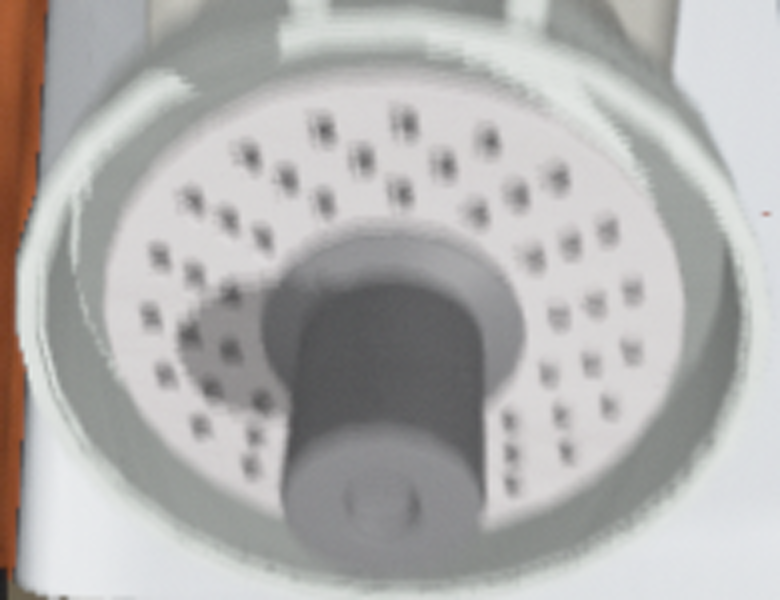

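```bash
sed -e 's/("top","side")}$/("top","side","wrist")}/' -e 's/"side":(350,280,5)}/"side":(350,280,5),"wrist":(225,140,4)}/' -e 's/^M={/M={("wrist",.089,-.031):(17,None,762,592),("wrist",.07,-.041):(104,70,685,None),("wrist",.022,.019):(282,420,485,578),/' fit.py > fit2.py; python3 fit2.py
python3 - <<'E'
from h import *
p=[float(x) for x in "0.51 -0.348 0.1613 0.06".split()]
im=cv2.imread("pics/w1.png")
C=ctrl.calibration("wrist")
for r,h in((.022,.019),(.07,-.041),(.089,-.031)):
    cv2.polylines(im,[proj(circ(p,r,h),C).round().astype(int)],True,(0,0,255))
cv2.imwrite("pics/z5.png",cv2.resize(im[120:300,215:430],None,fx=3,fy=3))
E
```

```text
[ 0.5099 -0.3497  0.1614  0.0591] 0.9016702264098981
[ 0.5099 -0.3496  0.1616  0.0574 28.4265] 0.8074699207833689
wrist 0.089 0 -0.12
wrist 0.089 2 1.71
wrist 0.089 3 1.5
wrist 0.07 0 0.1
wrist 0.07 1 -1.57
wrist 0.07 2 -0.67
wrist 0.022 0 -0.02
wrist 0.022 1 -1.07
wrist 0.022 2 0.28
wrist 0.022 3 -3.82
top 0.089 0 0.42
top 0.089 1 -1.01
top 0.089 2 1.63
top 0.089 3 0.7
side 0.089 0 -0.42
side 0.089 1 -1.48
side 0.089 2 2.98
side 0.089 3 1.36
top 0.07 0 0.88
top 0.07 1 0.04
top 0.07 3 -0.03
side 0.07 0 -0.16
side 0.07 1 1.59
side 0.07 3 0.97
top 0.022 0 0.12
top 0.022 1 -0.8
top 0.022 2 1.57
top 0.022 3 -0.14
side 0.022 0 0.16
side 0.022 1 -0.26
side 0.022 2 0.66
side 0.022 3 0.61
top [[0.5869, 0.2428, 0.004], [0.6098, 0.0208, 0.004], [0.4583, 0.0079, 0.004], [0.4369, 0.2215, 0.004]] [0.523  0.1233 0.004 ]
side [[0.5857, 0.2393, 0.004], [0.6096, 0.0247, 0.004], [0.4596, 0.0078, 0.004], [0.4374, 0.2212, 0.004]] [0.5231 0.1232 0.004 ]
```

View pics/z5.png

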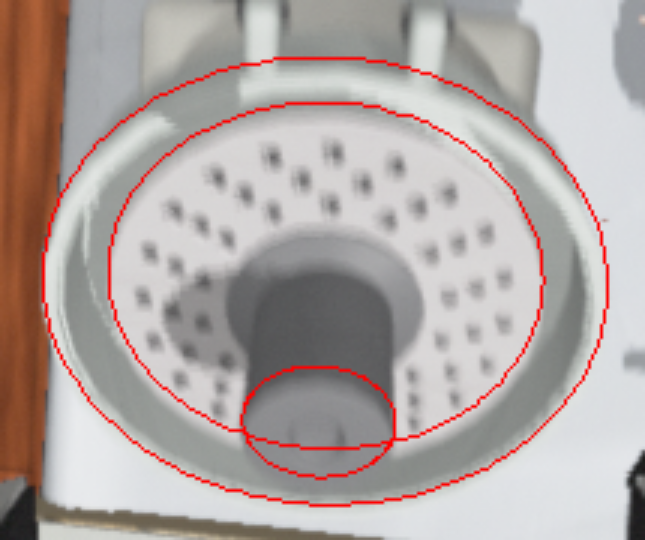

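Run:
```python
from h import *
go([.510,-.349,.153],3.3)
```

```text
tcp [ 0.5119 -0.3293  0.3372] jawyaw 6.44 slide [ 0.1842 -0.0036  0.0196] spin 3.139056944332438 F [ 0.1 -2.2  0.4] w 0.0939 t 2.2 q [-0.63  0.38  1.13 -0.    1.63 -0.74]
```

```bash
python3 -m creep '{"hand":[-1,-1,-1,-1,-1,-1,-1,-1,-1],"slide":[[0.02,-0.0036,0.0196],[0.05,-0.0036,0.0196],[0.08,-0.0036,0.0196],[0.11,-0.0036,0.0196],[0.14,-0.0036,0.0196],[0.16,-0.0036,0.0196],[0.175,-0.0036,0.0196],[0.184,-0.0036,0.0196],[0.184,-0.0036,0.0196]],"spin":[3,3,3,3,3,3,3,3,3]}'
python3 - <<'E'
from h import *
go([.510,-.349,.153],3.3)
im=ctrl.camera("wrist");cv2.imwrite("pics/w2.png",im[:,:,::-1])
E
```

```text
time_s: 2.95
ee_pos: [0.5099, -0.3436, 0.1535]
eef_rot: [-2.272, 1.568, 2.504]
force: [0.0, 0.8, -0.0]
grip_width: 0.0938
tcp [ 0.5099 -0.3436  0.1535] jawyaw 3.63 slide [ 0.0005 -0.0002  0.0054] spin 0.33315254834496955 F [ 0.   0.8 -0. ] w 0.0938 t 2.95 q [-0.65  0.5   1.39 -0.    1.26 -0.72]
```

View pics/w2.png

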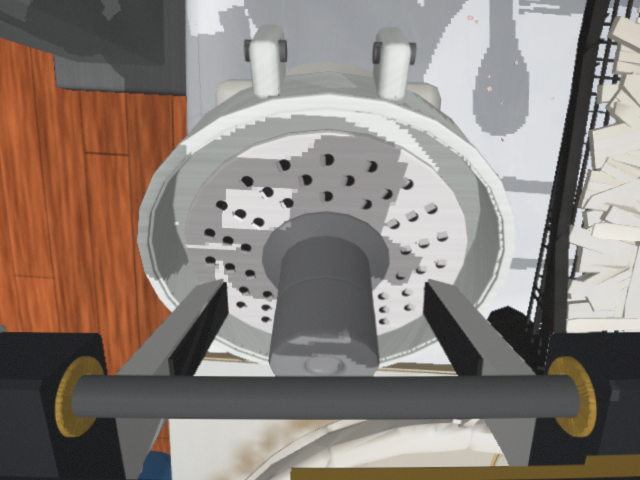

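```bash
python3 -m creep '{"hand":[-1,-1,0.5,1,1,1,1,1,1,1],"slide":[[0,0,0.005],[0,0,0.005],[0,0,0.005],[0,0,0.005],[0,0,0.005],[0,0,0.005],[0,0,0.005],[0,0,0.005],[0,0,0.005],[0,0,0.005]],"spin":[0,0,0,0,0,0,0,0,0,0]}' 55
python3 - <<'E'
from h import *
go([.510,-.349,.153],3.3)
im=ctrl.camera("wrist");cv2.imwrite("pics/w3.png",im[:,:,::-1])
E
```

```text
time_s: 3.83
ee_pos: [0.5104, -0.3492, 0.1555]
eef_rot: [-1.582, 1.57, -3.089]
force: [-20.6, -2.7, 12.6]
grip_width: 0.0445
tcp [ 0.5104 -0.3492  0.1555] jawyaw 3.63 slide [ 0.0025 -0.0004 -0.0002] spin 0.32940080800712224 F [-20.6  -2.7  12.6] w 0.0445 t 3.8333 q [-0.66  0.5   1.38 -0.    1.26 -0.72]
```

View pics/w3.png

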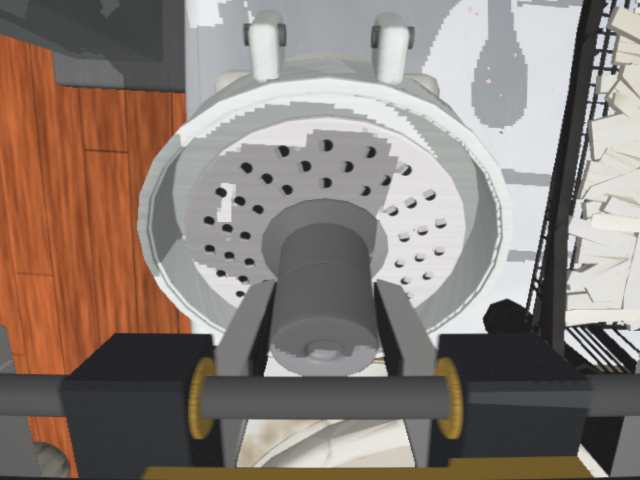

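```bash
python3 -m creep '{"hand":[1,1],"slide":[[0,-0.001,0],[0,-0.001,0]],"spin":[0,0]}'
python3 -m creep '{"hand":[1,1,1,1,1],"slide":[[0,0,0],[0,0,0],[0,0,0],[0,0,0],[0,0,0]],"spin":[3,6,9,12,12]}'
python3 - <<'E'
from h import *
o=tool()[0];print(o['moment'])
go([.510,-.349,.153],3.3)
im=ctrl.camera("wrist");cv2.imwrite("pics/w4.png",im[:,:,::-1])
E
```

```text
time_s: 4.05
ee_pos: [0.5099, -0.3491, 0.1555]
eef_rot: [1.338, 1.57, -0.169]
force: [1.4, 0.3, 0.5]
grip_width: 0.0433
time_s: 4.47
ee_pos: [0.5072, -0.3496, 0.1562]
eef_rot: [-1.367, 1.564, -3.086]
force: [-20.6, 1.1, 13.9]
grip_width: 0.0432
[0.15171174 5.11810883 1.2153006 ]
tcp [ 0.5072 -0.3496  0.1562] jawyaw -8.48 slide [ 0.0032  0.0027 -0.001 ] spin -11.784521981947648 F [-20.6   1.1  13.9] w 0.0432 t 4.4667 q [-0.66  0.5   1.38 -0.    1.27 -0.51]
```

View pics/w4.png

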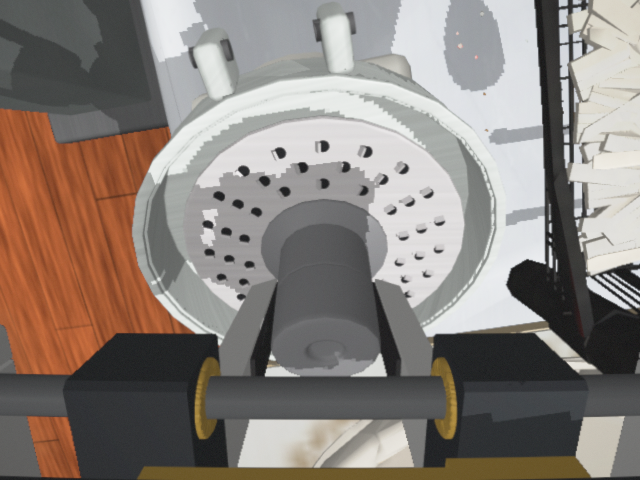

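```bash
python3 -m creep '{"hand":[1,1,1,1,1,1,1,1,1,1],"slide":[[0,0,0],[0,0,0],[0,0,0],[0,0,0],[0,0,0],[0,0,0],[0,0,0],[0,0,0],[0,0,0],[0,0,0]],"spin":[-3,-6,-9,-12,-12,-16,-20,-20,-16,-12]}'
python3 - <<'E'
from h import *
o=tool()[0];print(o['moment'])
go([.510,-.349,.153],3.3)
im=ctrl.camera("wrist");cv2.imwrite("pics/w5.png",im[:,:,::-1])
E
```

```text
time_s: 5.35
ee_pos: [0.5101, -0.3493, 0.1562]
eef_rot: [0.479, 1.569, -1.032]
force: [-6.0, 0.3, 7.4]
grip_width: 0.043
[0.10781874 1.25754884 0.48696526]
tcp [ 0.5101 -0.3493  0.1562] jawyaw 3.42 slide [ 0.0032 -0.0001 -0.0004] spin 0.11506996126271929 F [-6.   0.3  7.4] w 0.043 t 5.35 q [-0.66  0.5   1.38 -0.    1.26 -0.72]
```

View pics/w5.png

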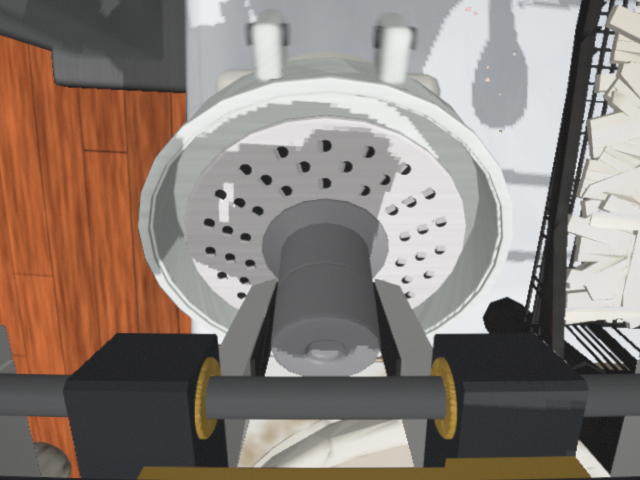

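```bash
python3 -m creep '{"hand":[1,1,1,1,1,1,1,1,1,1,1,1],"slide":[[-0.0004,0,0.0002],[-0.0009,0,0.0005],[-0.0013,0,0.0007],[-0.0018,0,0.0009],[-0.0022,0,0.0011],[-0.0027,0,0.0014],[-0.0031,0,0.0016],[-0.0036,0,0.0018],[-0.004,0,0.002],[-0.0045,0,0.0023],[-0.0049,0,0.0025],[-0.0053,0,0.0027]],"spin":[4,8,12,8,4,0,-4,-8,-12,-8,-4,0]}' 60
python3 - <<'E'
from h import *
o=tool()[0];print(o['moment'])
go([.510,-.349,.153],3.3)
im=ctrl.camera("wrist");cv2.imwrite("pics/w6.png",im[:,:,::-1])
E
```

```text
time_s: 6.4
ee_pos: [0.5099, -0.3502, 0.1582]
eef_rot: [-2.584, 1.566, 2.188]
force: [1.0, 4.0, -14.9]
grip_width: 0.0435
[ 0.49896318 -0.34529581  0.32497608]
tcp [ 0.5099 -0.3502  0.1582] jawyaw 3.41 slide [ 0.0052  0.0002 -0.0012] spin 0.11289578371095388 F [  1.    4.  -14.9] w 0.0435 t 6.4 q [-0.66  0.5   1.37  0.    1.27 -0.72]
```

View pics/w6.png

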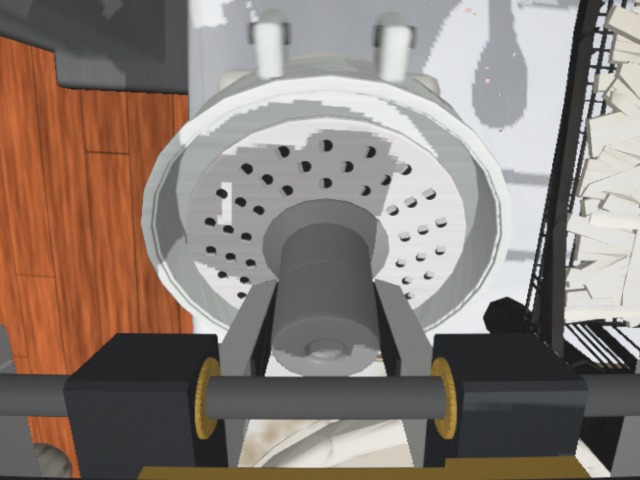

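```bash
python3 -m creep '{"hand":[1,1,1,1,1,1,1,1,1,1,1,1],"slide":[[-0.0006,0,0.0003],[-0.0012,0,0.0006],[-0.0018,0,0.0009],[-0.0024,0,0.0012],[-0.003,0,0.0015],[-0.0036,0,0.0018],[-0.0042,0,0.0021],[-0.0048,0,0.0024],[-0.0054,0,0.0027],[-0.006,0,0.003],[-0.0066,0,0.0033],[-0.0072,0,0.0036]],"spin":[4,8,12,8,4,0,-4,-8,-12,-8,-4,0]}' 60
python3 - <<'E'
from h import *
go([.510,-.349,.153],3.3)
E
```

```text
time_s: 7.45
ee_pos: [0.5097, -0.3528, 0.1635]
eef_rot: [-2.535, 1.562, 2.237]
force: [1.4, 7.4, -25.8]
grip_width: 0.0434
tcp [ 0.5097 -0.3528  0.1635] jawyaw 3.43 slide [ 0.0105  0.0005 -0.0037] spin 0.13323152196075227 F [  1.4   7.4 -25.8] w 0.0434 t 7.45 q [-0.67  0.5   1.36  0.    1.29 -0.73]
```

```bash
python3 -m creep '{"hand":[1,1,1,1,1,1,1,1,1,1,1,1],"slide":[[-0.0006,0,0.0003],[-0.0012,0,0.0006],[-0.0018,0,0.0009],[-0.0024,0,0.0012],[-0.003,0,0.0015],[-0.0036,0,0.0018],[-0.0042,0,0.0021],[-0.0048,0,0.0024],[-0.0054,0,0.0027],[-0.006,0,0.003],[-0.0066,0,0.0033],[-0.0072,0,0.0036]],"spin":[5,10,13,9,5,0,-5,-10,-13,-9,-5,0]}' 60
python3 - <<'E'
from h import *
go([.510,-.349,.153],3.3)
im=ctrl.camera("wrist");cv2.imwrite("pics/w7.png",im[:,:,::-1])
E
```

```text
time_s: 8.45
ee_pos: [0.5098, -0.3563, 0.1706]
eef_rot: [-2.504, 1.562, 2.268]
force: [-2.6, 6.5, -24.1]
grip_width: 0.0433
tcp [ 0.5098 -0.3563  0.1706] jawyaw 3.45 slide [ 0.0176  0.0007 -0.0071] spin 0.15030775464100543 F [ -2.6   6.5 -24.1] w 0.0433 t 8.45 q [-0.67  0.5   1.34  0.    1.31 -0.73]
```

View pics/w7.png

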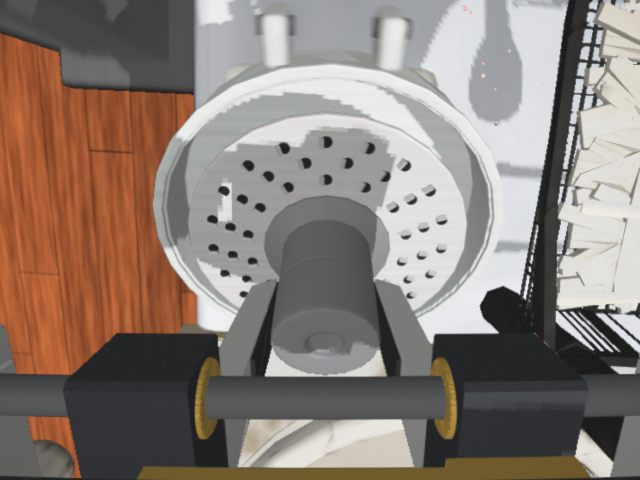

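The disc (about (325,220)) has come up out of the bowl with the gripper, and it isn't slipping. Next is another cycle.

```bash
python3 -m creep '{"hand":[1,1,1,1,1,1,1,1,1,1,1,1],"slide":[[-0.0006,0,0.0003],[-0.0012,0,0.0006],[-0.0018,0,0.0009],[-0.0024,0,0.0012],[-0.003,0,0.0015],[-0.0036,0,0.0018],[-0.0042,0,0.0021],[-0.0048,0,0.0024],[-0.0054,0,0.0027],[-0.006,0,0.003],[-0.0066,0,0.0033],[-0.0072,0,0.0036]],"spin":[5,10,13,9,5,0,-5,-10,-13,-9,-5,0]}' 60
python3 - <<'E'
from h import *
go([.510,-.349,.153],3.3)
E
```

```text
time_s: 9.5
ee_pos: [0.5103, -0.3623, 0.1813]
eef_rot: [-2.131, 1.569, 2.641]
force: [-0.5, 0.1, -3.7]
grip_width: 0.0432
tcp [ 0.5103 -0.3623  0.1813] jawyaw 3.37 slide [ 0.0283  0.0005 -0.0132] spin 0.07053672439475633 F [-0.5  0.1 -3.7] w 0.0432 t 9.5 q [-0.68  0.5   1.32 -0.    1.32 -0.73]
```

Only the disc's weight (3.7 N) is left, so the jaws have let go. I'll pull on along the axis.

```bash
python3 -m creep '{"hand":[1,1,1,1,1,1,1,1,1],"slide":[[-0.005,0,0.0025],[-0.01,0,0.005],[-0.015,0,0.0075],[-0.02,0,0.010],[-0.025,0,0.0127],[-0.03,0,0.0152],[-0.034,0,0.0175],[-0.034,0,0.0175],[-0.034,0,0.0175]],"spin":[0,0,0,0,0,0,0,0,0]}' 60
python3 - <<'E'
from h import *
go([.523,.123,.30],3.3)
im=ctrl.camera("side");cv2.imwrite("pics/s8.png",cv2.resize(im[200:400,300:500],None,fx=3,fy=3)[:,:,::-1])
E
```

```text
time_s: 10.25
ee_pos: [0.5117, -0.3802, 0.2164]
eef_rot: [0.636, 1.571, -0.871]
force: [-0.2, 0.5, -4.7]
grip_width: 0.0432
tcp [ 0.5117 -0.3802  0.2164] jawyaw 3.63 slide [-0.0836  0.0431 -0.5015] spin 0.3299552619527759 F [-0.2  0.5 -4.7] w 0.0432 t 10.25 q [-0.7   0.5   1.24 -0.    1.4  -0.76]
```

View pics/s8.png

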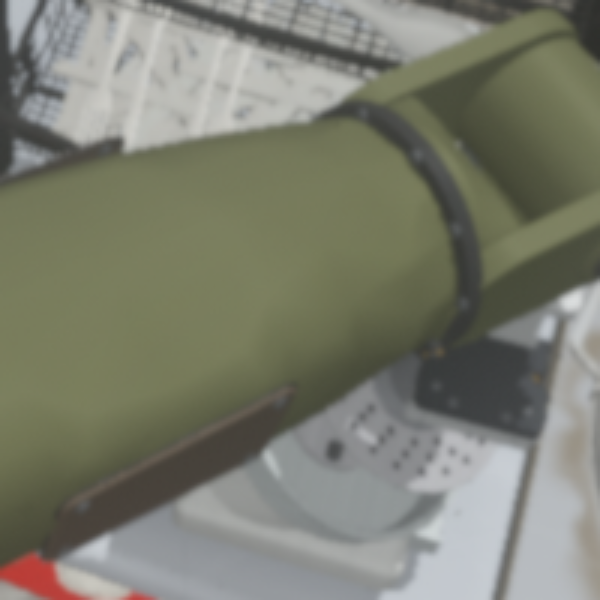

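```bash
python3 -m creep '{"hand":[1,1,1,1,1,1,1,1,1,1,1,1],"slide":[[-0.02,0,0],[-0.045,0,0],[-0.07,0,0],[-0.08,0,-0.01],[-0.084,0,-0.03],[-0.084,0,-0.06],[-0.084,0,-0.09],[-0.084,0,-0.12],[-0.084,0,-0.15],[-0.084,0,-0.18],[-0.084,0,-0.21],[-0.084,0,-0.24]],"spin":[0,0,0,0,0,0,0,0,0,0,0,0]}' 60
python3 - <<'E'
from h import *
go([.523,.123,.30],3.3)
E
```

```text
time_s: 11.3
ee_pos: [0.4957, -0.1384, 0.2995]
eef_rot: [-2.101, 1.57, 2.675]
force: [0.7, 0.0, -5.2]
grip_width: 0.0432
tcp [ 0.4957 -0.1384  0.2995] jawyaw 3.64 slide [-0.0004  0.0439 -0.2591] spin 0.3448791766599584 F [ 0.7  0.  -5.2] w 0.0432 t 11.3 q [-0.34  0.17  1.48  0.    1.49 -0.41]
```

```bash
python3 -m creep '{"hand":[1,1,1,1,1,1,1,1,1,1,1],"slide":[[0,0,-0.03],[0,0.003,-0.06],[0,0.008,-0.09],[0,0.014,-0.12],[0,0.02,-0.15],[0,0.026,-0.18],[0,0.034,-0.21],[0,0.04,-0.235],[0,0.044,-0.25],[0,0.044,-0.257],[0,0.044,-0.257]],"spin":[0,0,0,0,0,0,0,0,0,0,0]}' 60
python3 - <<'E'
from h import *
go([.523,.123,.15],3.3)
for n in("side","top","wrist"):cv2.imwrite(f"pics/{n}9.png",ctrl.camera(n)[:,:,::-1])
E
```

```text
time_s: 12.22
ee_pos: [0.5234, 0.12, 0.2995]
eef_rot: [-1.608, 1.57, -3.113]
force: [-1.3, -0.3, -5.0]
grip_width: 0.0436
tcp [0.5234 0.12   0.2995] jawyaw 3.74 slide [ 1.495e-01 -1.000e-04 -3.000e-03] spin 0.44040134855090685 F [-1.3 -0.3 -5. ] w 0.0436 t 12.2167 q [0.16 0.22 1.42 0.   1.5  0.09]
```

View pics/side9.png

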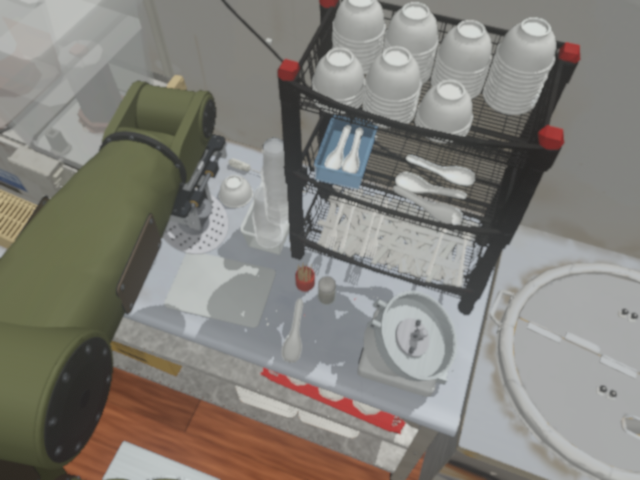

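View pics/wrist9.png

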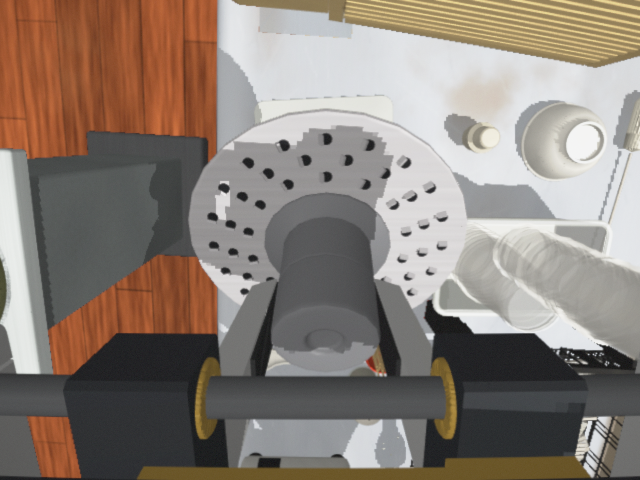

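Run:
```python
from h import *
t=ctrl.calibration("top");s=ctrl.calibration("side")
for z in(0.0,.03):print(unproj((250,230),z,t).round(3),unproj((232,228),z,t).round(3),unproj((243,232),z,s).round(3),unproj((263,247),z,s).round(3))
print('bottle',unproj((262,210),.0,t).round(3),unproj((270,238),.01,s).round(3), unproj((272,145),.2,s).round(3),unproj((235,150),.2,t).round(3))
```

```text
[0.653 0.091 0.   ] [0.658 0.134 0.   ] [0.684 0.14  0.   ] [0.661 0.076 0.   ]
[0.65  0.086 0.03 ] [0.655 0.128 0.03 ] [0.667 0.129 0.03 ] [0.645 0.067 0.03 ]
bottle [0.701 0.062 0.   ] [0.686 0.067 0.01 ] [0.811 0.102 0.2  ] [0.792 0.092 0.2  ]
```

View pics/top9.png

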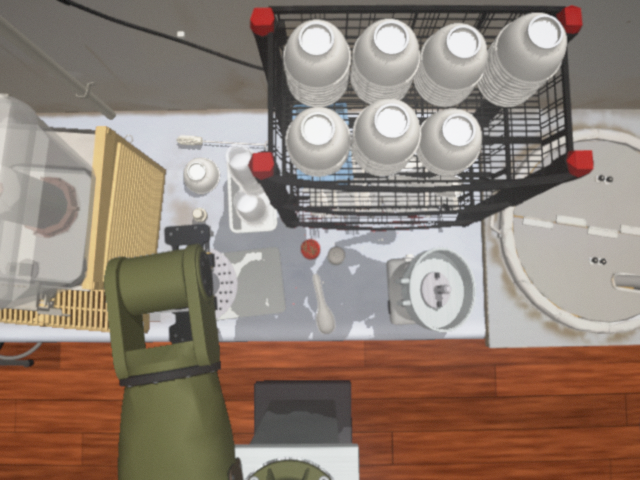

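```bash
python3 -m creep '{"hand":[1,1,1,1,1,1,1,1,1,1],"slide":[[0.02,0,-0.003],[0.045,0,-0.003],[0.07,0,-0.003],[0.095,0,-0.003],[0.12,0,-0.003],[0.145,0,-0.003],[0.17,0,-0.003],[0.19,0,-0.003],[0.203,0,-0.003],[0.205,0,-0.003]],"spin":[0,0,0,0,0,0,0,0,0,0]}' 60
python3 -m creep '{"hand":[1,1,1],"slide":[[0,0,0],[0,0,0],[0,0,0]],"spin":[0,0,0]}' 15
python3 - <<'E'
from h import *
go([.523,.123,.075],3.3)
for n in("wrist",):cv2.imwrite(f"pics/{n}10.png",ctrl.camera(n)[:,:,::-1])
E
```

```text
time_s: 13.2
ee_pos: [0.5228, 0.1204, 0.093]
eef_rot: [-1.446, 1.567, -2.955]
force: [0.3, 0.0, -4.9]
grip_width: 0.0431
time_s: 13.45
ee_pos: [0.5246, 0.1215, 0.0966]
eef_rot: [1.642, 1.569, 0.134]
force: [0.2, 0.6, -4.7]
grip_width: 0.0437
tcp [0.5246 0.1215 0.0966] jawyaw 3.61 slide [ 0.0216 -0.0016 -0.0016] spin 0.30668435288015417 F [ 0.2  0.6 -4.7] w 0.0437 t 13.45 q [ 0.16  0.4   1.68 -0.    1.06  0.1 ]
```

View pics/wrist10.png

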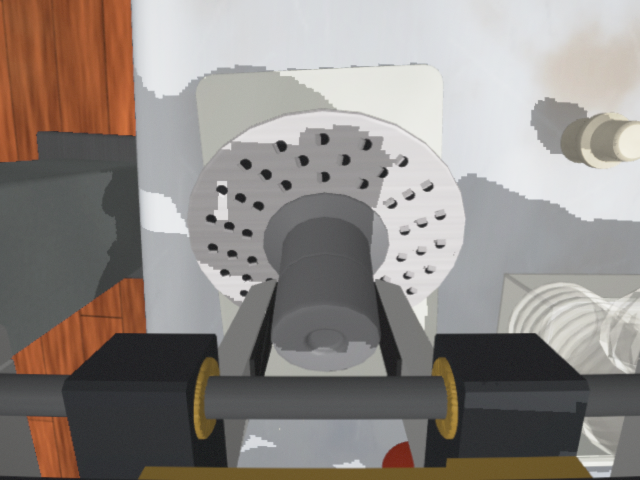

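Still tilted, over the board. I'll ease the grip so it can swing level.

```bash
python3 -m creep '{"hand":[1,1,1],"slide":[[0.005,0,0],[0.010,0,0],[0.010,0,0]],"spin":[0,0,0]}' 7
python3 - <<'E'
from h import *
go([.523,.123,.075],3.3)
for n in("wrist",):cv2.imwrite(f"pics/{n}11.png",ctrl.camera(n)[:,:,::-1])
E
```

```text
time_s: 13.75
ee_pos: [0.5235, 0.1216, 0.0843]
eef_rot: [-1.459, 1.569, -2.967]
force: [-0.4, 0.1, -5.1]
grip_width: 0.0438
tcp [0.5235 0.1216 0.0843] jawyaw 3.63 slide [ 0.0093 -0.0004 -0.0014] spin 0.33220802827186446 F [-0.4  0.1 -5.1] w 0.0438 t 13.75 q [ 0.16  0.42  1.69 -0.    1.04  0.1 ]
```

View pics/wrist11.png

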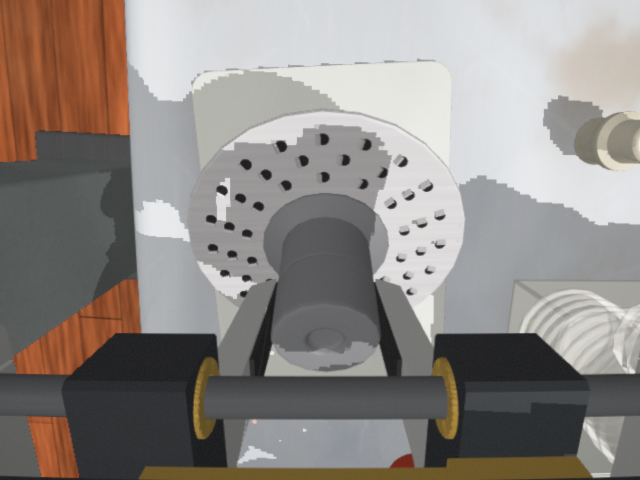

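Still tilted at 7 N, so I'll let the board level it by lowering gently.

```bash
python3 -m creep '{"hand":[1,1,1,1,1,1],"slide":[[0.003,0,-0.001],[0.006,0,-0.001],[0.009,0,-0.001],[0.012,0,-0.001],[0.014,0,-0.001],[0.014,0,-0.001]],"spin":[0,0,0,0,0,0]}' 5
python3 - <<'E'
from h import *
go([.523,.123,.06],3.3)
for n in("wrist",):cv2.imwrite(f"pics/{n}12.png",ctrl.camera(n)[:,:,::-1])
E
```

```text
time_s: 14.3
ee_pos: [0.5237, 0.1226, 0.0708]
eef_rot: [-1.467, 1.57, -2.975]
force: [-0.3, 1.0, -4.6]
grip_width: 0.0438
tcp [0.5237 0.1226 0.0708] jawyaw 3.63 slide [ 0.0108 -0.0007 -0.0004] spin 0.32796754133747186 F [-0.3  1.  -4.6] w 0.0438 t 14.3 q [ 0.16  0.44  1.69 -0.    1.01  0.1 ]
```

View pics/wrist12.png

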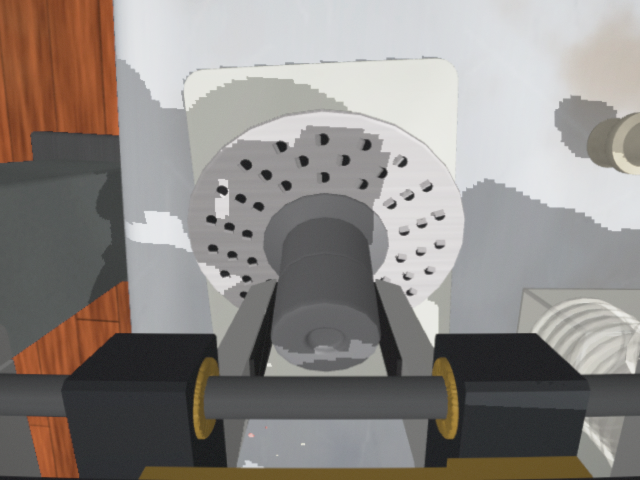

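```bash
python3 -m creep '{"hand":[1,1,1,1,1,1],"slide":[[0.002,0,0],[0.004,0,0],[0.006,0,0],[0.008,0,0],[0.008,0,0],[0.008,0,0]],"spin":[0,0,0,0,0,0]}' 5
python3 - <<'E'
from h import *
go([.523,.123,.06],3.3)
for n in("wrist",):cv2.imwrite(f"pics/{n}13.png",ctrl.camera(n)[:,:,::-1])
E
```

```text
time_s: 14.85
ee_pos: [0.5238, 0.1227, 0.0632]
eef_rot: [-1.399, 1.571, -2.906]
force: [-0.2, 0.4, -4.1]
grip_width: 0.0438
tcp [0.5238 0.1227 0.0632] jawyaw 3.63 slide [ 0.0032 -0.0008 -0.0003] spin 0.3335387267716641 F [-0.2  0.4 -4.1] w 0.0438 t 14.85 q [ 0.16  0.45  1.7  -0.    1.    0.1 ]
```

View pics/wrist13.png

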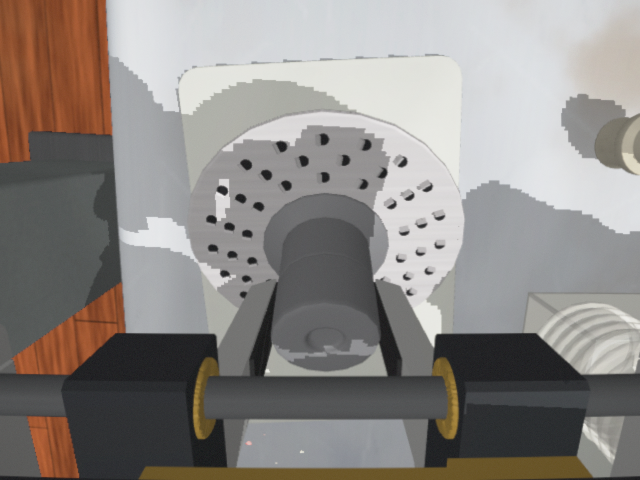

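```bash
python3 -m creep '{"hand":[1,1,1,1,1,1],"slide":[[0.002,0,0],[0.004,0,0],[0.006,0,0],[0.008,0,0],[0.010,0,0],[0.010,0,0]],"spin":[0,0,0,0,0,0]}' 5
python3 - <<'E'
from h import *
go([.523,.123,.06],3.3)
for n in("wrist",):cv2.imwrite(f"pics/{n}14.png",ctrl.camera(n)[:,:,::-1])
E
```

```text
time_s: 15.4
ee_pos: [0.5243, 0.123, 0.0537]
eef_rot: [1.936, 1.57, 0.429]
force: [-0.6, 2.4, 2.3]
grip_width: 0.0439
tcp [0.5243 0.123  0.0537] jawyaw 3.63 slide [-0.0063 -0.0013 -0.0001] spin 0.33386830749793717 F [-0.6  2.4  2.3] w 0.0439 t 15.4 q [0.16 0.46 1.7  0.   0.98 0.1 ]
```

View pics/wrist14.png

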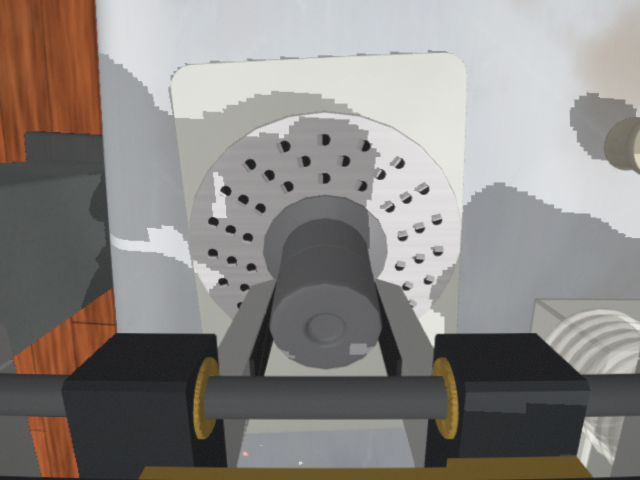

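```bash
python3 -m creep '{"hand":[1,1,1,1,1,1,1],"slide":[[0.001,0,0],[0.002,0,0],[0.003,0,0],[0.004,0,0],[0.005,0,0],[0.006,0,0],[0.006,0,0]],"spin":[0,0,0,0,0,0,0]}' 4
python3 - <<'E'
from h import *
go([.523,.123,.06],3.3)
for n in("wrist",):cv2.imwrite(f"pics/{n}15.png",ctrl.camera(n)[:,:,::-1])
E
```

```text
time_s: 16.03
ee_pos: [0.5242, 0.1229, 0.0476]
eef_rot: [1.8, 1.57, 0.293]
force: [-0.2, 2.9, 5.2]
grip_width: 0.0435
tcp [0.5242 0.1229 0.0476] jawyaw 3.63 slide [-0.0124 -0.0012 -0.0002] spin 0.3327687089547453 F [-0.2  2.9  5.2] w 0.0435 t 16.0333 q [0.16 0.47 1.71 0.   0.96 0.1 ]
```

View pics/wrist15.png

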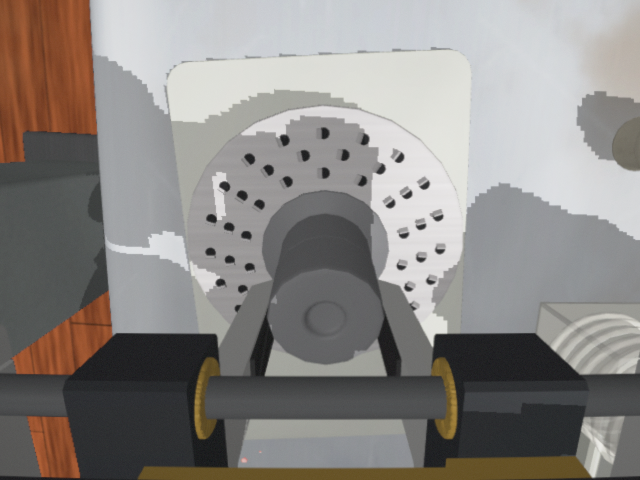

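```bash
python3 -m creep '{"hand":[1,1,1,1,1,1,1,1],"slide":[[0.001,0,-0.001],[0.002,0,-0.002],[0.003,0,-0.003],[0.004,0,-0.004],[0.005,0,-0.005],[0.006,0,-0.006],[0.007,0,-0.007],[0.007,0,-0.007]],"spin":[0,0,0,0,0,0,0,0]}' 4
python3 - <<'E'
from h import *
go([.523,.123,.06],3.3)
for n in("wrist",):cv2.imwrite(f"pics/{n}16.png",ctrl.camera(n)[:,:,::-1])
E
```

```text
time_s: 16.75
ee_pos: [0.5236, 0.1291, 0.0402]
eef_rot: [-0.082, 1.57, -1.589]
force: [1.0, -2.2, 3.8]
grip_width: 0.0406
tcp [0.5236 0.1291 0.0402] jawyaw 3.63 slide [-0.0197 -0.001   0.0061] spin 0.3328539018635297 F [ 1.  -2.2  3.8] w 0.0406 t 16.75 q [ 0.17  0.49  1.71 -0.    0.95  0.11]
```

View pics/wrist16.png

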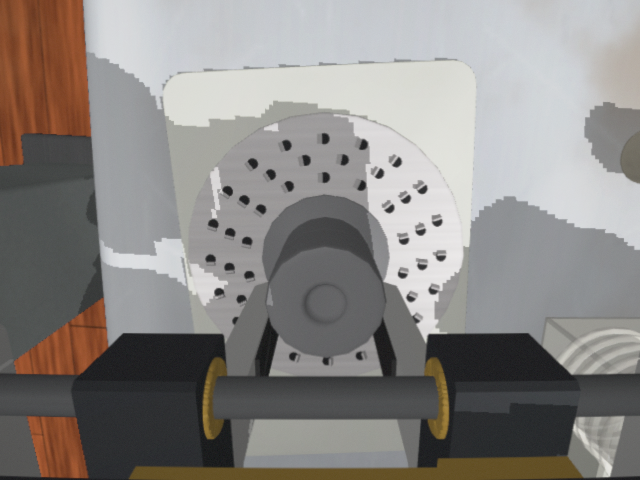

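```bash
cat > fit3.py <<'E'
from h import *
import sys
def fit(hb,pl):
    C=ctrl.calibration("wrist")
    def res(p,w=1):
        q=[*p[:3],.063,p[3]];o=[]
        for (r,h),b in(((.022,.019),hb),((.07,-.041),pl)):
            e=proj(circ(q,r,h),C);e=[*e.min(0),*e.max(0)]
            o+=[e[i]-v for i,v in enumerate(b) if v is not None]
        return np.array(o)
    o=tool()[0]
    s=least_squares(res,[*o['ee_pos'][:2],.07,10],x_scale=[.01,.01,.01,5])
    p=s.x;ax=frame(.063,p[3]).apply([0,0,1]);org=p[:3]-.055*ax
    print("hub",p[:3].round(4),"tilt",p[3].round(1),"origin",org.round(4),"res",s.fun.round(1),"tcp",o['ee_pos'].round(4))
E
python3 -c "
from fit3 import *
fit((267,250,386,356),(188,112,463,None))"
python3 -c "
import cv2
a=cv2.imread('pics/wrist16.png')[90:380,170:480];cv2.imwrite('pics/z16.png',cv2.resize(a,None,fx=2,fy=2,interpolation=cv2.INTER_CUBIC))"
```

```text
hub [0.5228 0.1441 0.0547] tilt 2.4 origin [ 5.227e-01  1.463e-01 -2.000e-04] res [-0.2 -0.8 -0.5  1.4  1.5 -0.7 -0.6] tcp [0.5236 0.1291 0.0403]
```

View pics/z16.png

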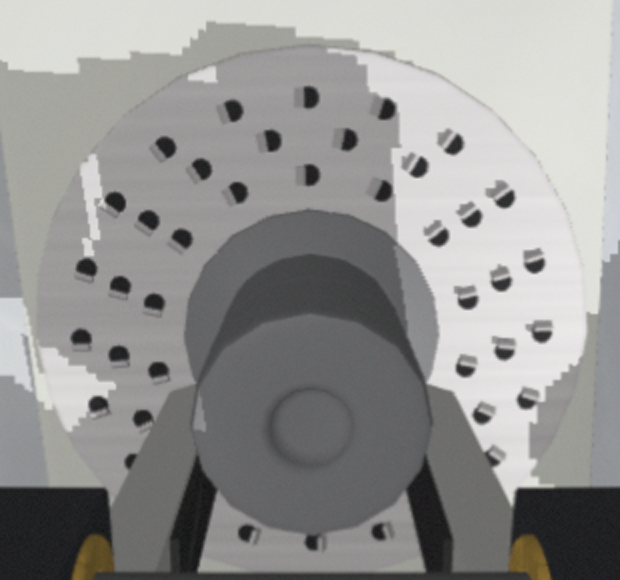

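The disc is nearly flat (tilt about 2°), but its axis sits around y=0.146, some 23 mm left of centre, and the pads hold the hub 15 mm off its axis. I'll open, check and regrip on the axis.

```bash
python3 -m creep '{"hand":[0.4,-0.2,-1,-1,-1,-1],"slide":[[0,0,0],[0,0,0],[0,0,0],[0,0,0],[0,0,0],[0,0,0]],"spin":[0,0,0,0,0,0]}' 4
python3 - <<'E'
from h import *
go([.523,.146,.045],3.3)
for n in("wrist",):cv2.imwrite(f"pics/{n}17.png",ctrl.camera(n)[:,:,::-1])
E
```

```text
time_s: 17.3
ee_pos: [0.5233, 0.1298, 0.0402]
eef_rot: [-1.69, 1.57, 3.085]
force: [0.1, -0.1, -0.1]
grip_width: 0.0704
tcp [0.5233 0.1298 0.0402] jawyaw 3.63 slide [-0.0048  0.0007 -0.0162] spin 0.33255522817886174 F [ 0.1 -0.1 -0.1] w 0.0704 t 17.3 q [0.18 0.49 1.71 0.   0.95 0.11]
```

View pics/wrist17.png

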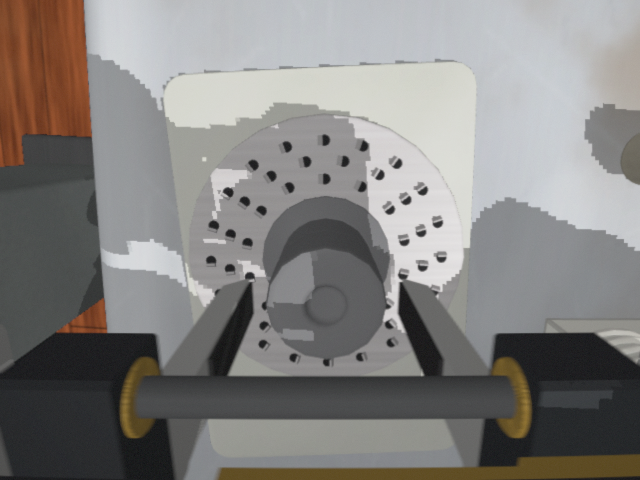

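```bash
python3 -c "
from fit3 import *
fit((268,252,386,358),(188,114,465,377))
C=ctrl.calibration('wrist')
for q in((325,66),(330,456)):print(unproj(q,.004,C).round(4))"
```

```text
hub [0.523  0.1441 0.0561] tilt 1.4 origin [0.5229 0.1455 0.0011] res [-0.9 -1.5  0.8  2.3  1.5 -0.1 -1.4 -0.8] tcp [0.5234 0.1298 0.0402]
[0.5164 0.2379 0.004 ]
[0.5334 0.0124 0.004 ]
```

The disc stands flat on the board, about 20 mm off centre. There is plenty of time, so I'll grip the hub on its axis and slide it to the middle.

```bash
python3 -m creep '{"hand":[-1,-1,-1,0.5,1,1,1,1,1,1,1],"slide":[[-0.004,0.0005,-0.008],[-0.004,0.0005,-0.0155],[-0.004,0.0005,-0.0155],[-0.004,0.0005,-0.0155],[-0.004,0.0005,-0.0155],[-0.004,0.0005,-0.0155],[-0.004,0.0005,-0.0155],[-0.004,0.0005,-0.0155],[-0.004,0.0005,-0.0155],[-0.004,0.0005,-0.0155],[-0.004,0.0005,-0.0155]],"spin":[0,0,0,0,0,0,0,0,0,0,0]}' 8
python3 - <<'E'
from h import *
go([.523,.125,.045],3.3)
E
```

```text
time_s: 18.27
ee_pos: [0.5229, 0.1451, 0.0443]
eef_rot: [-1.437, 1.57, -2.945]
force: [-3.1, 0.0, 2.4]
grip_width: 0.0444
tcp [0.5229 0.1451 0.0443] jawyaw 3.63 slide [-0.0007 -0.0012  0.0201] spin 0.3253044868355772 F [-3.1  0.   2.4] w 0.0444 t 18.2667 q [0.2  0.49 1.69 0.   0.96 0.14]
```

Width 44.4 mm, so the grip is on the diameter. Now I'll slide 20 mm and release.

```bash
python3 -m creep '{"hand":[1,1,1,1,1,1,1,1,1,1,1,1],"slide":[[-0.001,0,0.001],[-0.001,0,0.003],[-0.001,0,0.005],[-0.001,0,0.007],[-0.001,0,0.009],[-0.001,0,0.011],[-0.001,0,0.013],[-0.001,0,0.015],[-0.001,0,0.017],[-0.001,0,0.019],[-0.001,0,0.020],[0,0,0.020]],"spin":[0,0,0,0,0,0,0,0,0,0,0,0]}' 8
python3 -m creep '{"hand":[0.5,0,-1,-1,-1,-1,-1,-1],"slide":[[0,0,0],[0,0,0],[0,0,0],[0,0,0],[0,0,0],[0,0,0],[0,0,0],[0,0,0]],"spin":[0,0,0,0,0,0,0,0]}'
python3 - <<'E'
from h import *
go([.523,.125,.045],3.3)
for n in("wrist",):cv2.imwrite(f"pics/{n}18.png",ctrl.camera(n)[:,:,::-1])
E
```

```text
time_s: 19.27
ee_pos: [0.5244, 0.125, 0.0445]
eef_rot: [1.606, 1.57, 0.098]
force: [0.8, 0.7, -4.5]
grip_width: 0.044
time_s: 19.93
ee_pos: [0.5243, 0.1252, 0.0444]
eef_rot: [1.378, 1.571, -0.129]
force: [0.0, -0.4, 0.5]
grip_width: 0.084
tcp [0.5243 0.1252 0.0444] jawyaw 3.63 slide [-0.0006 -0.0013  0.0002] spin 0.33343151724217535 F [ 0.  -0.4  0.5] w 0.084 t 19.9333 q [ 0.17  0.48  1.71 -0.    0.96  0.1 ]
```

View pics/wrist18.png

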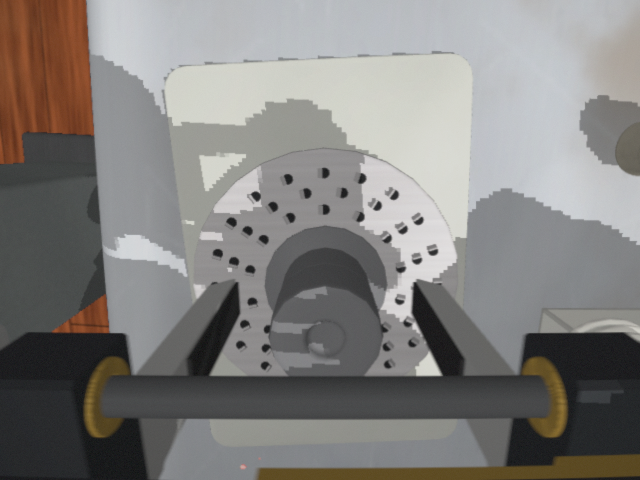

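```bash
python3 -c "
from fit3 import *
fit((270,287,382,None),(194,149,459,None))"
python3 -m creep '{"hand":[-1,-1,-1,-1,-1,-1,-1,-1],"slide":[[-0.01,0,0],[-0.025,0,0],[-0.05,0,0],[-0.08,0,0],[-0.11,0,0],[-0.14,0,0],[-0.17,0,0],[-0.18,0,0]],"spin":[0,0,0,0,0,0,0,0]}'
python3 - <<'E'
from h import *
go([.3,.3,.3])
for n in("wrist","side"):cv2.imwrite(f"pics/{n}19.png",ctrl.camera(n)[:,:,::-1])
E
```

```text
hub [0.5246 0.1242 0.0563] tilt 0.8 origin [0.5246 0.1249 0.0013] res [-0.6  0.1  1.2  0.2 -0.1 -1. ] tcp [0.5243 0.1253 0.0444]
time_s: 20.65
ee_pos: [0.5252, 0.1254, 0.2296]
eef_rot: [1.682, 1.564, 0.175]
force: [0.8, -0.1, 0.6]
grip_width: 0.0942
tcp [0.5252 0.1254 0.2296] jawyaw 3.63 slide [-0.0716 -0.2133 -0.1885] spin None F [ 0.8 -0.1  0.6] w 0.0942 t 20.65 q [0.17 0.26 1.53 0.   1.34 0.1 ]
```

View pics/wrist19.png

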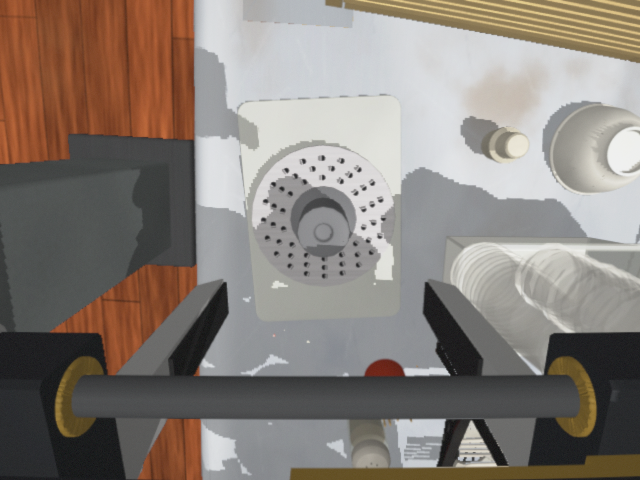

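View pics/side19.png

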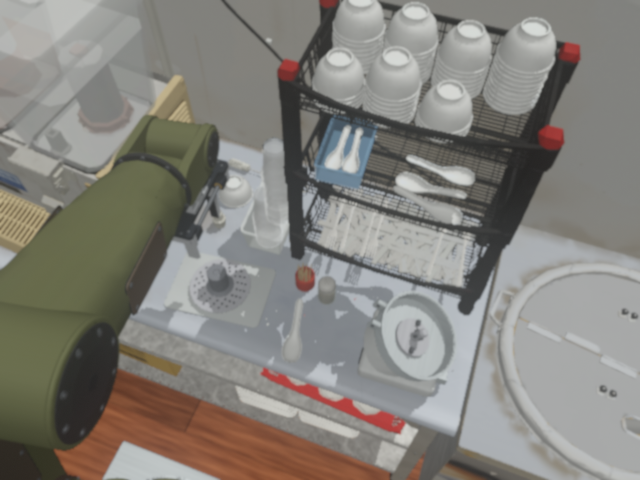

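The disc stands flat, hub up, in the middle of the board (wrist view (323,220), board centre about (322,205)). The jar, pepper and spoon are where they were, and the gripper is clear.

```bash
python3 -m creep '{"hand":[-1,-1],"slide":[[0,0,0],[0,0,0]],"spin":[0,0]}'; python3 -c "
from station import ctrl
print(ctrl.hand_in())"
```

```text
time_s: 20.92
ee_pos: [0.5237, 0.1251, 0.2227]
eef_rot: [-1.467, 1.568, -2.975]
force: [-0.7, 0.1, 0.3]
grip_width: 0.0941
the job is handed in; nothing more can be done
None
```

The disc is off the spindle and stands flat, hub up, near the middle of the cutting board. I handed the job in at 20.9 s; no verdict was reported.

**Removal:** I gripped the hub and twisted it about 12° one way. I then turned it back through its seated position to about 8° the other way. Four more twist cycles under up to about 26 N of pull freed it, and I drew it clear along the sloping axis.

**Placing:** The tool could not be tilted, so I levelled the disc by lowering its low edge gently onto the board. That left it about 20 mm off centre with the pads off the hub's axis. I regripped the hub on its diameter and moved it to the middle.

**Last checks:**
- **Disc position:** its axis was about 2 mm from the board centre, with a tilt of about 1°.
- **Disc height:** the wrist camera put the underside at z = 0.001 m, although the board top is at 0.004 m. That is about the 2 mm calibration error, plus fit error.
- **Other things:** the last side picture shows the spoon, pepper shaker and toothpick jar where they were. I judged this by eye. The arm partly hid the spout and bowl there; the wrist view shows both upright, but I did not measure them.
- **Robot:** the gripper was open, about 18 cm above the board area, with no outside force beyond noise.

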